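# Unstack the kit and set out the ashing station

### The arm

A 6-joint arm with a two-finger parallel gripper is mounted at the origin on the work surface. World frame = base frame: x ahead of the robot, y to its left, z up, the work surface at z = 0. Lengths are in m, angles in degrees, forces in N, time in s.
With the tool pointing down it reaches from about 0.4 to 0.825 m from the base axis. Payload 7 kg.
Tool frame: the origin (TCP) lies at the very end of the fingers, on their centre line; the grasp point (between the pads) lies 19 mm behind it (ctrl.grip_depth is the distance from the TCP to the grasp point, in m); z points along the fingers, y is the line along which they close (so a half turn about z gives the same grasp; the last joint's range is limited). The gripper opens to 88 mm and grips with 3 to 60 N. Pads are 19 mm wide; open, the fingers measure 130 mm over their backs; the gripper's body (78 mm by 193 mm) begins 47 mm behind the grasp point.
Start: joints at [90.934, 20.546, 0.682, 0, -70.136, -16.507], TCP at [0.181, 0.65, 0.227] pointing down, gripper open.
Joint ranges: [-176.03, 176.03], [-82.01, 121.73], [-58.28, 71.71], [-173.87, 95.51], [-174.79, -0.11], [-173.66, 173.66]. Speed limits (degrees/s): [136.94, 136.94, 172.46, 180, 180, 180].

### API

Orientations are given as [roll, pitch, yaw] about the fixed x, y, z axes, in that order (R = Rz(yaw) Ry(pitch) Rx(roll)).
In Python, from plant import get_obs, eyes, ctrl, spotter gives the robot as it stands.
- The arm moves only by the shell command python3 -m crank 'ROWS'. ROWS is JSON, one flat list of numbers, 7 for each row, row after row: the turn, a rotation vector about the tool's x, y, z in rad, then the shift along the tool's x, y, z in mm, then the opening, from 0 (shut) to 1 (fully open). A call has 1 to 5 rows; each row shifts and turns the commanded pose from where the row before left it, along the tool's axes as they then stand; what a row does not reach is not made up. A row lasts 1/8 s, in which the tool goes at most 62.5 mm and 10.7 degrees, less where a joint would pass 70% of its speed; a pose out of reach is approached as far as the arm can. A call is refused whole if a number of a shift passes 62.5 or a number of a turn 0.188, either way. A call with a gripper value outside its range is refused whole. The fingers move at their own pace and stop on an object; the grip force is fixed at half the most. Time passes only in rows, so rows that do not move let the fingers close. It gives the time, the measured TCP pose, the force, the opening and the grip force at its end, in the units of the state.
- get_obs(): the state, without advancing time (a new reading comes with each control period).
- eyes.snapshot(name): name is "side" or "top"; returns the picture (384x512x3 uint8, blue, green, red); there is no depth.
- eyes.camera_model(name): a dict with "fx", "fy", "cx", "cy" (pixels), "extrinsics" (4x4, takes a point from camera to world coordinates). Camera axes: x right, y down, z forward; pixel columns grow to the right and rows downward; lengths in m; the calibration is good to about 2 mm. A picture is of the moment at which its call begins. camera_model takes no time and is no camera call.
- ctrl.close_job(): hands the job in; it is judged then, once.
Trained networks look in the newest picture that a camera, given by its name, has taken for a name from the list of things; names that differ only in an ending like _2 or _b are one class to them, and where a whole thing is asked for, a point or a joint stands for the part that bears it (a point fixed in the world has none). Each returns a list of dicts, best first, with "p" (0 to 1); they miss things now and then, are a little off and sometimes report something else, mostly with a low value. They report only what shows in the picture. A call takes as long as a camera call. They do not tell look-alikes from the thing itself.
- spotter.outline_of(camera, target): "region" (384x512 bool, what is visible of it) and "rect" ([left, top, width, height] in pixels, round what is visible of it).
- spotter.place_of(camera, target): "location" ([column, row] in pixels: a listed point, or the origin of a listed thing).
The state is a dict: "clock": time; "joint_pos": joint angles; "qvel": joint speeds; "tau": joint torques, N m; "tool_pos": TCP position; "orientation": TCP orientation; "force": force on the tool from outside, world axes, zero at the start; "moment": the same for the moment, N m; "opening": finger opening in m; "gripper_force": force on a finger pad.
Only numpy, scipy, OpenCV 4.12 (cv2) and the standard library are available. Lean on these libraries where they do the work, as an engineer would, in place of code of your own. Each camera call takes 0.05 s, during which the arm holds its last target. There are 200 camera calls.

### The job

Get the bench ready for an ash test: the kit has been put in two stacks of two, so take them apart from the top down, never carrying one thing on another, and set each down gently and upright in its own place: the steel weight in the middle of the balance pan, the porcelain crucible in the middle of the hotplate, the amber jar in the round tray, and the square box in the square tray with its sides parallel to the tray's. Leave the small conical flask standing where it is.

Things in the scene. Friction and masses are not known exactly. Their poses are not given: they have to be found in the camera images.
- weight: loose polished steel calibration weight, about 0.45 kg, standing upright on the lid of the jar or of the box at the start: plain cylinder 38 mm in diameter and 45 mm tall, with a neck and a 22 mm knob above it, 65 mm tall in all. Origin at the centre of its underside, z up.
- crucible: loose white porcelain crucible (open cup), about 60 g, standing on the other of the two lids at the start: 40 mm tall, 48 mm in diameter at the rim, 45 mm at 12 mm above its foot, foot 38 mm, wall 3 mm. Origin at the centre of its underside, z up.
- jar: loose squat amber glass jar with flat black lid, about 0.2 kg: upright cylinder 60 mm in diameter and 50 mm tall, with the weight or the crucible standing on it at the start. Origin at the centre of its underside, z up.
- box: loose square grey plastic box with a dark seam and a small steel catch, about 0.15 kg: 58 x 58 mm and 50 mm tall, closed flat top, with the weight or the crucible standing on it at the start. Origin at the centre of its underside, z up, x and y square to its sides.
- balance: fixed white bench balance with a round steel pan 100 mm in diameter, its top 50 mm above the bench. Origin on the bench under the centre of the pan. The housing is 35 mm high and reaches along its x axis from -100 mm (display end) to +60 mm, along y from -60 to +60 mm.
- hotplate: fixed grey hotplate with a square white ceramic plate 120 x 120 mm with a grey ring of 80 mm about its middle; plate top 60 mm above the bench. Origin on the bench under the centre of the plate. The housing reaches along its x axis from -95 mm (two black knobs, sticking out 12 mm further) to +65 mm, along y from -65 to +65 mm.
- round_tray: fixed round steel tray, 90 mm outside and 84 mm inside diameter, floor 3 mm thick, rim 12 mm above the bench. Origin on the bench under its centre.
- square_tray: fixed square white plastic tray, 84 x 84 mm outside and 78 x 78 mm inside, floor 3 mm thick, rim 12 mm above the bench. Origin on the bench under its centre, x and y along its sides.
- flask: loose small empty conical glass flask (not to be moved), 42 mm in diameter at the foot, 24 mm at the lip, 70 mm tall, standing among the things. Origin at the centre of its underside.
Things that resemble listed ones, but are neither listed nor needed, are in the scene too. Leave any red look-alike of the weight alone.

How it is judged:
By the outcome, as a careful person would: the job done as asked, in the order asked, and still so for the second after the job is handed in, with the robot touching nothing.
It also fails if it takes over 128 s, if anything falls off the work surface, if the arm or the gripper's body presses on something with over 40 N, if the wrist force passes 120 N, or if a joint passes its speed limit or range.

## Working session

There is one attempt and no reset: what is moved stays moved. The work goes in short steps, Python scripts to look and compute and a shell command to move; the robot and the scene stay as the last step left them, time stands still between calls to the robot, and variables do not carry over. Pictures are saved under pics/ and viewed, at most 17 in all, crops included, and the job is handed in when it is done.

```bash
ls; mkdir -p pics
python3 - <<'E'
from plant import get_obs, eyes, ctrl, spotter
import cv2
o=get_obs(); print(o['clock'],o['tool_pos'],o['orientation'],o['opening'],ctrl.grip_depth)
for c in('top','side'):
    cv2.imwrite(f'pics/{c}0.png',cv2.resize(eyes.snapshot(c),(800,600)))
    m=eyes.camera_model(c);print(c,m['fx'],m['cx'],m['cy'],m['extrinsics'])
    for n in 'weight crucible jar box balance hotplate round_tray square_tray flask'.split():
        print(n,'P',[([round(float(v)) for v in d['location']],round(float(d['p']),2)) for d in spotter.place_of(c,n)],'O',[(d['rect'],round(float(d['p']),2)) for d in spotter.outline_of(c,n)])
E
```

```text
pics
0.0 [0.18109087 0.64975034 0.22563548] [ 1.79905255e+02 -9.54751937e-03 -1.55758497e+01] 0.08714389441788775 0.0188
top 357.41221773486683 253.31224626288633 187.2038725054886 [[-0.01598617 -0.9924144   0.12189384  0.43656534]
 [-0.99934545  0.01981524  0.03026588 -0.00552033]
 [-0.03245165 -0.12133022 -0.99208158  0.98238338]
 [ 0.          0.          0.          1.        ]]
weight P [([263, 185], 0.69), ([307, 230], 0.61), ([269, 246], 0.51), ([340, 212], 0.47), ([322, 189], 0.47)] O [([301.7, 223.1, 17.3, 14.1], 0.76), ([264.8, 241.0, 13.8, 14.0], 0.7), ([334.0, 203.9, 19.1, 21.4], 0.54), ([318.3, 183.6, 15.7, 14.2], 0.49)]
crucible P [([117, 205], 0.65)] O []
jar P [([406, 201], 0.7), ([306, 227], 0.64)] O [([296.8, 216.2, 24.0, 25.9], 0.56)]
box P [([123, 205], 0.72)] O [([111.2, 194.6, 27.4, 21.9], 0.78), ([302.6, 221.2, 17.1, 12.3], 0.28)]
balance P [([211, 151], 0.66)] O []
hotplate P [([207, 227], 0.96)] O [([175.9, 201.6, 57.5, 67.8], 0.72), ([291.6, 130.8, 30.1, 30.3], 0.68), ([106.9, 192.5, 30.0, 24.5], 0.58)]
round_tray P [([305, 145], 0.92)] O [([291.2, 129.1, 35
[... 660 characters left out ...]
208.8, 215.2, 14.4, 24.3], 0.64), ([232.4, 262.9, 15.1, 29.8], 0.56)]
crucible P [([217, 90], 0.72)] O [([208.9, 73.9, 15.8, 18.1], 0.8)]
jar P [([217, 246], 0.67), ([259, 198], 0.53)] O [([202.9, 227.9, 28.7, 31.9], 0.76)]
box P [([220, 103], 0.74)] O [([211.4, 82.5, 21.8, 28.0], 0.89)]
balance P [([285, 153], 0.91)] O [([247.3, 126.0, 70.0, 44.2], 0.7)]
hotplate P [([202, 159], 0.87), ([269, 367], 0.43)] O [([161.5, 125.4, 73.9, 56.1], 0.69)]
round_tray P [] O [([161.0, 124.8, 76.9, 58.3], 0.73), ([296.8, 217.8, 39.8, 32.9], 0.59)]
square_tray P [([267, 366], 0.58)] O [([246.1, 344.2, 48.4, 39.8], 0.73)]
flask P [([258, 197], 0.6), ([217, 248], 0.57)] O [([249.8, 179.2, 20.3, 26.1], 0.73)]
```

View pics/top0.png

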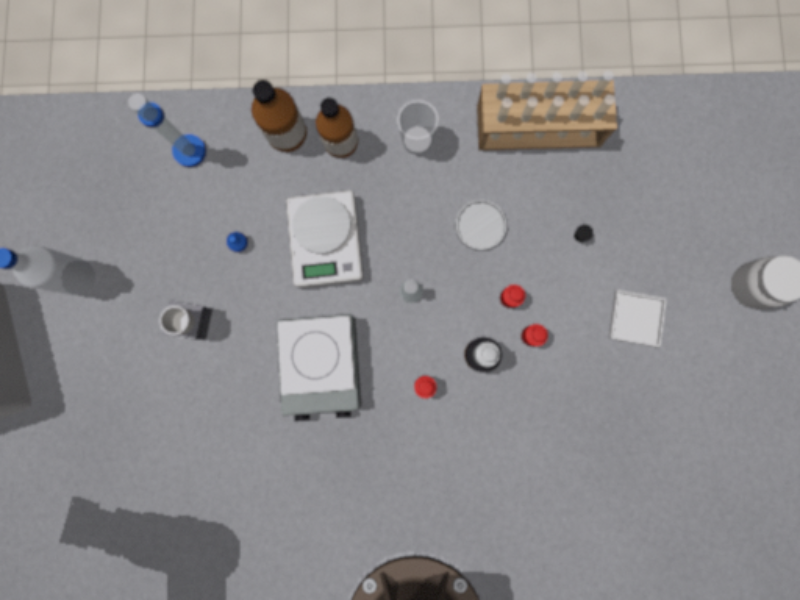

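View pics/side0.png

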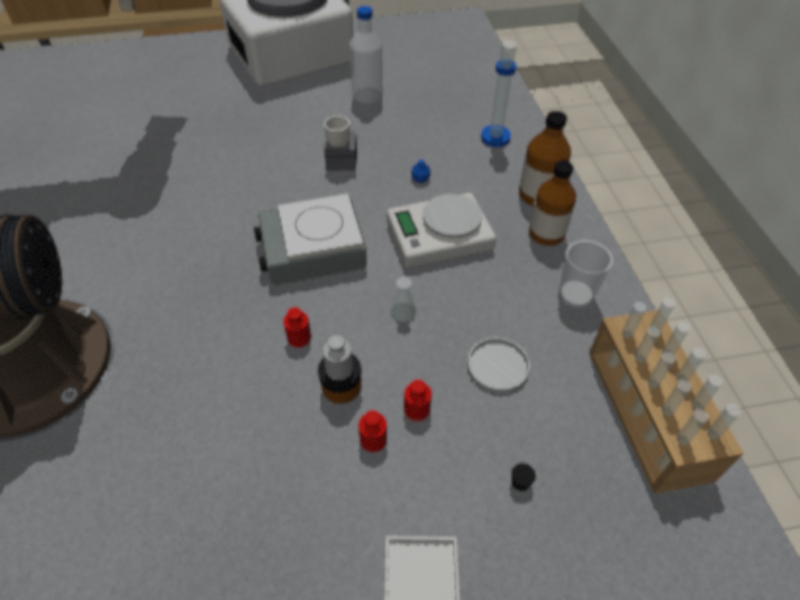

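Weight candidates (800-px top view): steel one on the black lid at (487,354). The red ones at (513,296), (535,336), (425,387) and the blue one at (237,241) are look-alikes. The crucible is at (175,320) on the dark box and the beaker at (417,125) is not it. I choose the steel one on the jar, and check it next in crops with model overlays.

```bash
cat > h.py <<'E'
import numpy as np, cv2
from plant import get_obs, eyes, ctrl, spotter
M={c:eyes.camera_model(c) for c in('top','side')}
def proj(c,P):
    m=M[c];E=np.linalg.inv(np.array(m['extrinsics']));q=np.atleast_2d(P)@E[:3,:3].T+E[:3,3]
    return np.c_[m['fx']*q[:,0]/q[:,2]+m['cx'],m['fy']*q[:,1]/q[:,2]+m['cy']]
def ray(c,u,z):
    m=M[c];E=np.array(m['extrinsics']);d=E[:3,:3]@[(u[0]-m['cx'])/m['fx'],(u[1]-m['cy'])/m['fy'],1]
    return (E[:3,3]+d*(z-E[2,3])/d[2])[:2]
t=np.linspace(0,2*np.pi,49)
def circ(x,y,z,r): return np.c_[x+r*np.cos(t),y+r*np.sin(t),0*t+z]
def rect(x,y,z,yaw,x0,x1,y0,y1):
    a=np.radians(yaw);p=np.array([[x0,y0],[x1,y0],[x1,y1],[x0,y1],[x0,y0]])
    return np.c_[x+p@[np.cos(a),-np.sin(a)],y+p@[np.sin(a),np.cos(a)],np.full(5,z)]
def sq(x,y,z,yaw,s): return rect(x,y,z,yaw,-s/2,s/2,-s/2,s/2)
def curves(n,x,y,yaw=0,z=0):
    if n=='weight': return [circ(x,y,z,.019),circ(x,y,z+.045,.019),circ(x,y,z+.065,.011)]
    if n=='crucible': return [circ(x,y,z,.019),circ(x,y,z+.04,.024)]
    if n=='jar': return [circ(x,y,z,.03),circ(x,y,z+.05,.03)]
    if n=='box': return [sq(x,y,z,yaw,.058),sq(x,y,z+.05,yaw,.058)]
    if n=='balance': return [circ(x,y,.05,.05),rect(x,y,.035,yaw,-.1,.06,-.06,.06)]
    if n=='hotplate': return [sq(x,y,.06,yaw,.12),circ(x,y,.06,.04)]
    if n=='round_tray': return [circ(x,y,.012,.045),circ(x,y,0,.045)]
    if n=='square_tray': return [sq(x,y,.012,yaw,.084),sq(x,y,.012,yaw,.078)]
    if n=='flask': return [circ(x,y,0,.021),circ(x,y,.07,.012)]
def crop(img,c,cen,ds,half=(32,24),s=12):
    x0,y0=int(cen[0])-half[0],int(cen[1])-half[1]
    im=cv2.warpAffine(img,np.float32([[s,0,-x0*s+s/2],[0,s,-y0*s+s/2]]),(2*half[0]*s,2*half[1]*s),flags=cv2.INTER_CUBIC)
    for i,d in enumerate(ds):
        for k in curves(*d):
            p=(proj(c,k)-[x0,y0])*s+s/2
            cv2.polylines(im,[np.round(p).astype(int)],False,[(0,255,0),(0,255,255),(255,0,255)][i%3],1)
    cv2.putText(im,f'{x0},{y0}',(3,14),0,.45,(255,255,255),1)
    return im
E
python3 - <<'E'
from h import *
Z=dict(weight=.05,crucible=.05)
near=dict(weight=((307,230),(215,235)),crucible=((112,205),(217,88)),jar=((309,227),(217,246)),box=((130,206),(218,96)),balance=((206,144),(289,138)),hotplate=((202,227),(204,143)),round_tray=((308,144),(319,233)),square_tray=((408,203),(270,367)),flask=((263,184),(258,196)))
for j in range(2):eyes.snapshot('top');eyes.snapshot('side')
for n,nn in near.items():
    for c,u in zip(('top','side'),nn):
        L=[np.array(d['location']) for d in spotter.place_of(c,n)]
        L=[l for l in L if np.hypot(*(l-u))<25]
        print(n,c,[np.round(ray(c,l,Z.get(n,0)),3).tolist() for l in L])
E
```

```text
weight top []
weight side [[0.449, -0.116]]
crucible top [[0.508, 0.381]]
crucible side [[0.527, 0.385], [0.515, 0.333]]
jar top [[0.451, -0.11]]
jar side [[0.446, -0.115]]
box top [[0.514, 0.382]]
box side [[0.524, 0.39]]
balance top [[0.665, 0.156]]
balance side [[0.673, 0.138]]
hotplate top [[0.443, 0.158]]
hotplate side [[0.453, 0.148]]
round_tray top [[0.68, -0.125]]
round_tray side [[0.681, -0.134]]
square_tray top [[0.506, -0.384]]
square_tray side [[0.51, -0.393]]
flask top [[0.564, 0.002]]
flask side [[0.558, 0.002]]
```

```bash
cat > fit.py <<'E'
from h import *
from scipy.optimize import minimize, brute
from scipy.ndimage import map_coordinates
def dense(k): # resample polyline at ~1mm
    s=np.r_[0,np.cumsum(np.linalg.norm(np.diff(k,axis=0),axis=1))];g=np.linspace(0,s[-1],200)
    return np.c_[[np.interp(g,s,k[:,i]) for i in range(3)]].T
def score(G,ks):
    v=0
    for c in G:
        for k in ks:
            p=proj(c,dense(k));d=np.gradient(p,axis=0);n=np.c_[-d[:,1],d[:,0]]/(np.linalg.norm(d,axis=1)[:,None]+1e-9)
            g=np.c_[[map_coordinates(G[c][i],[p[:,1],p[:,0]],order=1,mode='nearest') for i in(0,1)]].T
            v+=np.minimum(np.abs((g*n).sum(1)),60).mean()
    return v
def grads(imgs):
    G={}
    for c,i in imgs.items():
        g=cv2.GaussianBlur(cv2.cvtColor(i,cv2.COLOR_BGR2GRAY).astype(np.float32),(0,0),.8)
        G[c]=(cv2.Sobel(g,cv2.CV_32F,1,0)/4,cv2.Sobel(g,cv2.CV_32F,0,1)/4)
    return G
def fit(G,n,x,y,z=0,yaws=(0,),sel=None,r=.014):
    f=lambda p:-score(G,[curves(n,p[0],p[1],p[2]*100,z)[i] for i in (sel or range(len(curves(n,0,0))))])
    c=min(((f((a,b,w/100)),a,b,w/100) for a in np.arange(x-r,x+r+.001,.002) for b in np.arange(y-r,y+r+.001,.002) for w in yaws))
    m=minimize(f,c[1:],method='Nelder-Mead',options=dict(initial_simplex=np.array(c[1:])+np.vstack([np.zeros(3),np.diag([.001,.001,.02])])))
    return m.x[0],m.x[1],m.x[2]*100,-m.fun
E
python3 - <<'E'
from fit import *
im={c:eyes.snapshot(c) for c in('top','side')}
for c in im: cv2.imwrite(f'pics/raw_{c}.png',im[c])
GG=grads(im)
Y=np.arange(-45,45,3)
R={}
for n,x,y,z,ys,sel in [('weight',.449,-.113,.05,(0,),(1,2)),('crucible',.516,.384,.05,(0,),(1,)),('jar',.449,-.113,0,(0,),(1,)),('box',.518,.385,0,Y,(1,)),('balance',.668,.148,0,np.arange(150,215,3),None),('hotplate',.448,.153,0,np.arange(-20,21,2),None),('round_tray',.68,-.13,0,(0,),(0,)),('square_tray',.508,-.389,0,Y,(0,)),('flask',.561,.002,0,(0,),None)]:
    for cs in (('top','side'),('top',),('side',)):
        q=fit({c:GG[c] for c in cs},n,x,y,z,ys,sel); print(n,cs,np.round(q,4))
        if len(cs)==2:R[n]=(n,q[0],q[1],q[2],z)
import json;json.dump(R,open('est.json','w'))
for nm,grp,names in (('kit',('jar','box'),[['jar','weight'],['box','crucible']]),('dst',('balance','hotplate','round_tray','square_tray'),None)):
    for c in im:
        pass
def tile(c,a,h,s,ns):
    return crop(im[c],c,proj(c,[R[a][1],R[a][2],.05])[0],[R[n] for n in ns],h,s)
A=np.vstack([np.hstack([tile(c,a,(20,15),10,ns) for c in im]) for a,ns in(('jar',['jar','weight']),('box',['box','crucible']))])
cv2.imwrite('pics/kit.png',A)
B=np.vstack([np.hstack([tile(c,a,(40,37),5,[a])[:, :400] for a in('balance','hotplate')]+[]) for c in im][:2])
cv2.imwrite('pics/dst1.png',cv2.resize(B,(800,600)) if B.shape[0]>600 else B)
B=np.vstack([np.hstack([tile(c,a,(25,18),8,[a]) for a in('round_tray','square_tray')]) for c in im])
cv2.imwrite('pics/dst2.png',B);print(A.shape,B.shape)
E
```

```text
weight ('top', 'side') [  0.4477  -0.1216   0.2883 109.2724]
weight ('top',) [ 0.4471 -0.1196  1.5704 71.5297]
weight ('side',) [ 0.4484 -0.1226  0.4774 42.6645]
crucible ('top', 'side') [ 0.5108  0.3801 -0.9724 41.4852]
crucible ('top',) [ 0.5118  0.3809 -0.9093 31.4964]
crucible ('side',) [ 0.5157  0.3782 -0.1361 13.2722]
jar ('top', 'side') [ 0.4471 -0.1165  0.0964 65.2653]
jar ('top',) [ 0.4461 -0.1164  0.4567 46.0058]
jar ('side',) [ 0.4486 -0.1282  2.6922 28.9684]
box ('top', 'side') [  0.5191   0.3854 -11.3601  33.579 ]
box ('top',) [  0.5116   0.3689 -15.7723  25.2879]
box ('side',) [ 0.5186  0.3811 -8.4651 17.2832]
balance ('top', 'side') [6.736000e-01 1.505000e-01 1.860504e+02 6.953750e+01]
balance ('top',) [6.674000e-01 1.497000e-01 1.850347e+02 3.642210e+01]
balance ('side',) [6.738000e-01 1.489000e-01 1.863655e+02 3.794310e+01]
hotplate ('top', 'side') [ 0.4511  0.1555  3.6703 99.3517]
hotplate ('top',) [ 0.4496  0.1582  3.5685 55.679 ]
hotplate ('side',) [ 0.4524  0.1544  3.5059 50.5374]
round_tray ('top', 'side') [ 0.6773 -0.1295 -2.8306 38.3901]
round_tray ('top',) [ 0.6768 -0.1268  0.2863 17.1704]
round_tray ('side',) [ 0.6777 -0.1307  1.0115 24.0832]
square_tray ('top', 'side') [  0.5062  -0.3923 -11.1311  40.6092]
square_tray ('top',) [  0.5044  -0.3926 -11.1445  25.0202]
square_tray ('side',) [  0.5047  -0.402  -10.8242  22.7559]
flask ('top', 'side') [ 5.61300e-01 -2.90000e-03  4.63900e-01  6.04549e+01]
flask ('top',) [ 5.59200e-01 -1.90000e-03 -1.95600e-01  2.80274e+01]
flask ('side',) [ 5.62200e-01 -3.00000e-03  2.39630e+00  3.55239e+01]
(600, 800, 3) (576, 800, 3)
```

View pics/kit.png

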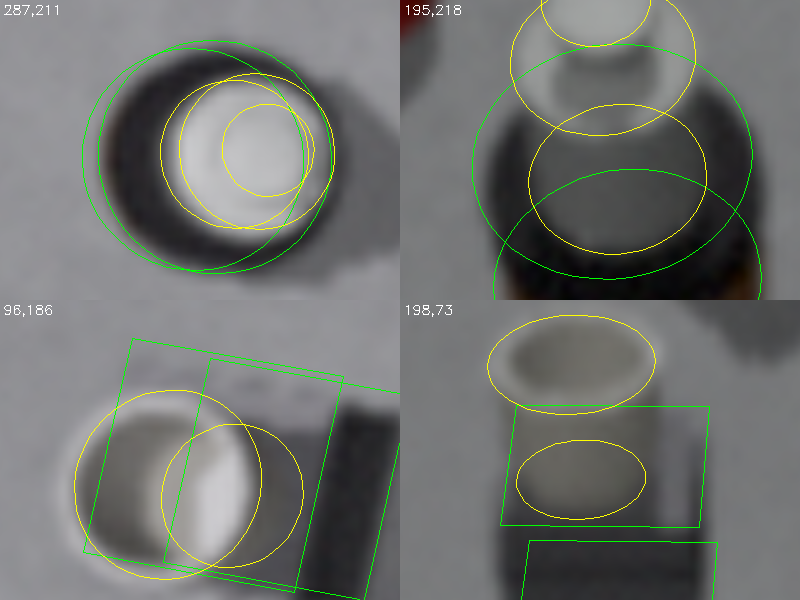

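View pics/dst1.png

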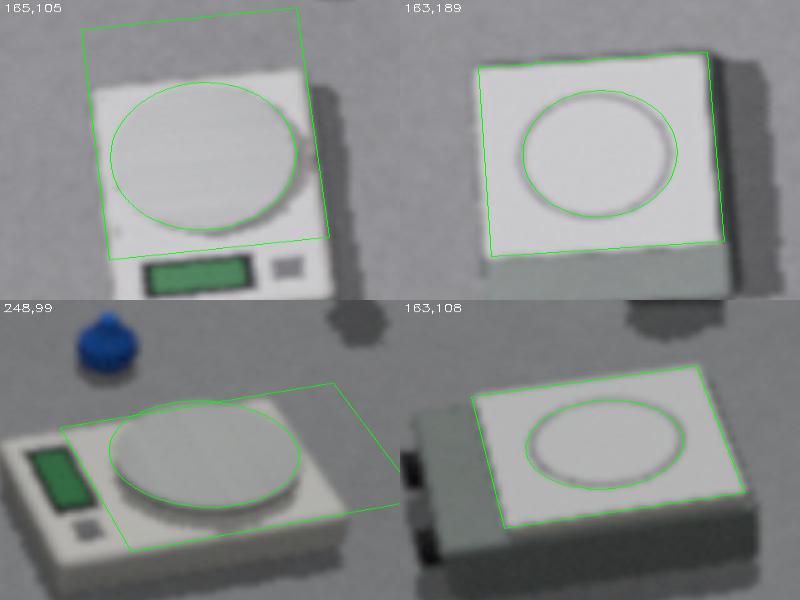

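View pics/dst2.png

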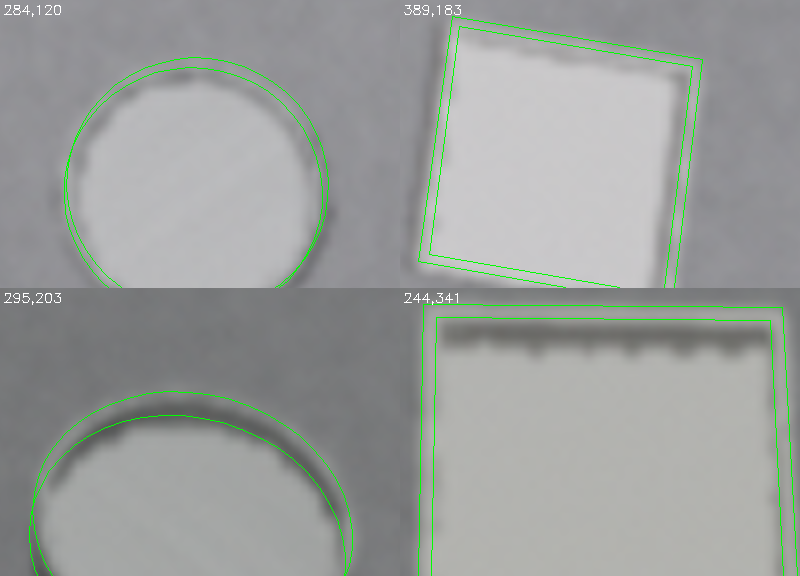

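Run:
```python
import fit as F
from fit import *
import json
im={c:cv2.imread(f'pics/raw_{c}.png') for c in('top','side')}
GG=grads(im)
def mk(sign,part=None):
    def score(G,ks):
        v=0
        for c in G:
            for k in ks:
                p=proj(c,dense(k));d=np.gradient(p,axis=0);n=np.c_[-d[:,1],d[:,0]]/(np.linalg.norm(d,axis=1)[:,None]+1e-9)
                o=((p-p.mean(0))*n).sum(1);n*=np.sign(o)[:,None]
                g=np.c_[[map_coordinates(G[c][i],[p[:,1],p[:,0]],order=1,mode='nearest') for i in(0,1)]].T
                v+=np.clip(sign*(g*n).sum(1),-5,40).mean()
        return v
    return score
R=json.load(open('est.json'))
for n,x,y,z,sel,sg in [('jar',.449,-.12,0,(1,),1),('weight',.448,-.122,.05,(1,2),-1),('crucible',.514,.382,.05,(1,),-1),('balance',.671,.15,0,(0,),-1),('round_tray',.677,-.129,0,(0,),-1),('square_tray',.506,-.392,0,(0,),-1),('box',.519,.385,0,(1,),-1),('hotplate',.451,.1555,0,(0,),-1)]:
    F.score=mk(sg)
    ys=dict(square_tray=(-11,),box=(-17,-14,-11,-8,-5),hotplate=(3.7,)).get(n,(0,))
    for cs in (('top',),('side',),('top','side')):
        q=fit({c:GG[c] for c in cs},n,x,y,z,ys,sel,.008); print(n,cs,np.round(q,4))
    R[n]=[n,q[0],q[1],q[2],z]
R['balance'][3]=6
json.dump(R,open('est.json','w'))
def tile(c,a,h,s,ns):
    return crop(im[c],c,proj(c,[R[a][1],R[a][2],.05])[0],[R[n] for n in ns],h,s)
A=np.vstack([np.hstack([tile(c,a,(20,15),10,ns) for c in im]) for a,ns in(('jar',['jar','weight']),('box',['box','crucible']))])
cv2.imwrite('pics/kit2.png',A)
```

```text
jar ('top',) [ 0.4465 -0.1215  0.9288 33.8532]
jar ('side',) [ 0.4486 -0.1285  1.3288 23.8953]
jar ('top', 'side') [ 0.4475 -0.1214 -0.0609 54.2043]
weight ('top',) [ 0.4482 -0.1205  0.8105 56.6526]
weight ('side',) [ 0.4484 -0.1226  0.6939 41.5516]
weight ('top', 'side') [ 0.4481 -0.1217  0.1085 96.2923]
crucible ('top',) [ 0.5101  0.3859  0.0566 16.1928]
crucible ('side',) [ 0.51    0.3787 -0.3893  5.4971]
crucible ('top', 'side') [ 0.5117  0.3851 -3.2865 18.4989]
balance ('top',) [ 0.6803  0.1384  2.4251 12.3941]
balance ('side',) [ 0.6772  0.1506 -0.7221 17.9698]
balance ('top', 'side') [ 0.6767  0.1512 -0.8016 28.528 ]
round_tray ('top',) [ 0.677  -0.1268  0.4208 17.1344]
round_tray ('side',) [ 0.679  -0.1274  1.6229 18.3886]
round_tray ('top', 'side') [ 0.6782 -0.1272  0.975  34.6997]
square_tray ('top',) [  0.5044  -0.3926 -11.1824  25.0095]
square_tray ('side',) [  0.5048  -0.402  -10.9402  22.6994]
square_tray ('top', 'side') [  0.5062  -0.3924 -11.29    40.5295]
box ('top',) [  0.5263   0.3827 -15.8108   8.3712]
box ('side',) [0.5282 0.3977 1.3228 5.0898]
box ('top', 'side') [ 0.5283  0.3838 -9.9365 10.5424]
hotplate ('top',) [ 0.4495  0.1582  3.4579 38.1085]
hotplate ('side',) [ 0.4523  0.1568  3.3406 37.5241]
hotplate ('top', 'side') [ 0.451   0.1578  3.6642 72.9824]
```

View pics/kit2.png

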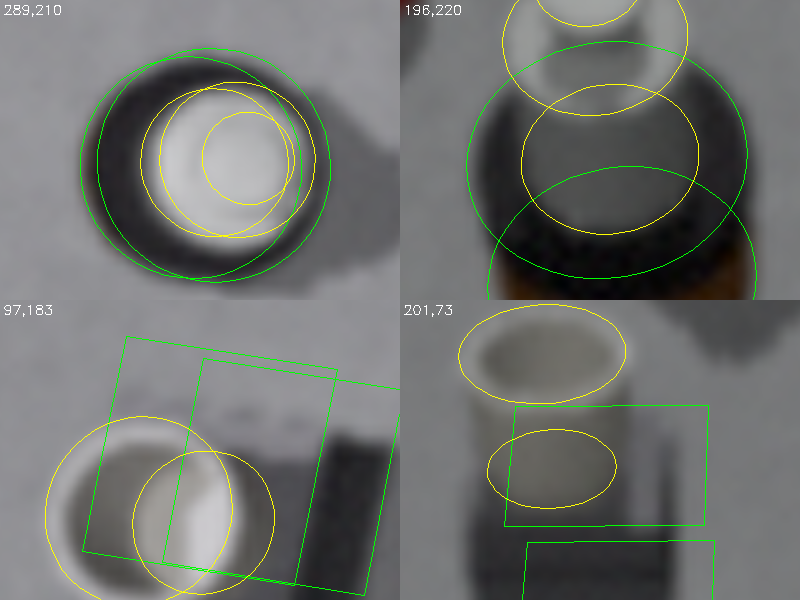

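Jar and weight now fit well: concentric at (0.4475,-0.1215). The box fit is unsure, with its dark side face starting near raw (129.5,195.5), so I take one clean bigger crop of it plus the balance pan.

Run:
```python
from h import *
im={c:cv2.imread(f'pics/raw_{c}.png') for c in('top','side')}
B=np.hstack([crop(im['top'],'top',(122,205),[],(20,20),10),crop(im['side'],'side',(217,95),[],(20,20),10)])
B=cv2.convertScaleAbs(B,alpha=1.6,beta=-30)
C=np.hstack([crop(im[c],c,proj(c,[.6736,.1505,.05])[0],[('balance',.6736,.1505,6)],(40,20),5) for c in im])
cv2.imwrite('pics/clean.png',np.vstack([B,C]))
```

```text
(no output)
```

View pics/clean.png

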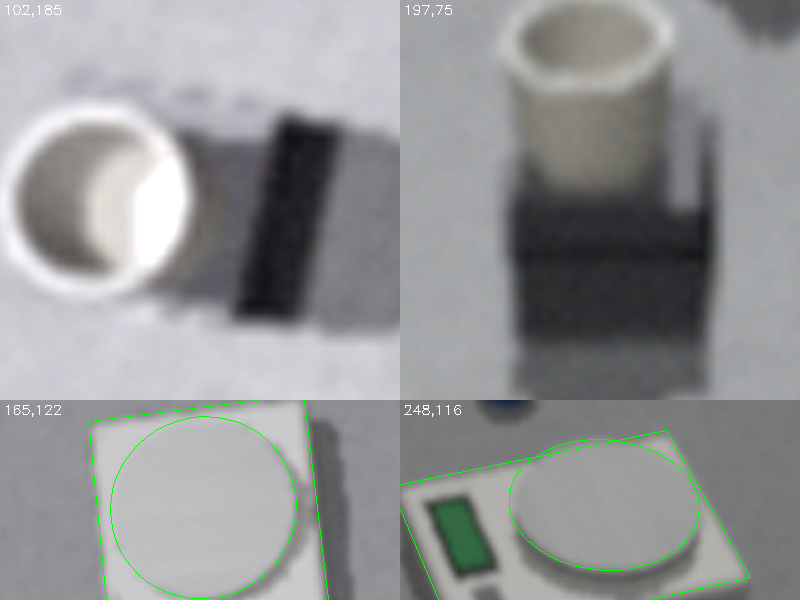

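Run:
```python
from h import *
from scipy.optimize import least_squares
P={'A':('top',(129.5,196.2),.05),'B':('top',(125,215.8),.05),'C':('top',(135.7,196.7),0),'D':('top',(131.3,216.1),0),'E':('side',(208,108.5),0),'F':('side',(227,108.3),0)}
for k,(c,u,z) in P.items(): print(k,np.round(ray(c,u,z),4))
# box corners: A,C=(+x,-y) ; B,D=(-x,-y); side sees -y face: E=(-x,-y) F=(+x,-y)
S={'A':(1,-1),'C':(1,-1),'B':(-1,-1),'D':(-1,-1),'E':(-1,-1),'F':(1,-1)}
def f(p):
    a=p[2];r=[]
    for k,(c,u,z) in P.items():
        s=np.array(S[k])*.029;q=[p[0]+s[0]*np.cos(a)-s[1]*np.sin(a),p[1]+s[0]*np.sin(a)+s[1]*np.cos(a),z]
        r+=list(proj(c,q)[0]-u)
    return np.array(r)
m=least_squares(f,[.52,.385,-.2]);print(m.x,np.degrees(m.x[2]));print(np.round(m.fun,1))
# crucible rim centre z=.09
for c,u in(('top',(102+9.9-.5,185+19.8-.5)),('side',(197+18.7-.5,75+4.4-.5))):print(c,ray(c,u,.09))
print(ray('side',(197+18.9-.5,75+16.5),.05))
import cv2
im={c:cv2.imread(f'pics/raw_{c}.png') for c in('top','side')}
```

```text
A [0.5337 0.3517]
B [0.482  0.3623]
C [0.5371 0.3533]
D [0.4833 0.3643]
E [0.4823 0.3636]
F [0.5385 0.354 ]
[ 0.51500809  0.38644733 -0.19510605] -11.178753208766175
[-0.2 -1.6 -0.5  0.4  0.3 -0.3  0.2  0.8 -0.5  0.  -0.2  0.4]
top [0.50974167 0.38224389]
side [0.51244971 0.37960461]
[0.50962081 0.3748523 ]
```

Box: (0.515, 0.3865), yaw -11.2. Crucible: (0.511, 0.381). Next the obstacles and a planning helper.

```bash
cat > go.py <<'E'
# usage: go.py x y z yaw  -> needed turn (rad, tool z) and then shift (mm) in tool axes after / before turning
import sys
from plant import get_obs
import numpy as np
from scipy.spatial.transform import Rotation as Ro
o=get_obs();R=Ro.from_euler('xyz',o['orientation'],degrees=True)
print('t %.2f'%o['clock'],'tcp',np.round(o['tool_pos'],4),'rpy',np.round(o['orientation'],2),'open %.4f grip %.1f'%(o['opening'],o['gripper_force']),'F',np.round(o['force'],1),'q',np.round(o['joint_pos']))
if len(sys.argv)>1:
    x,y,z,w=map(float,sys.argv[1:5]);T=Ro.from_euler('xyz',[180,0,w],degrees=True)
    d=(np.array([x,y,z])-o['tool_pos'])*1000
    print('turn',np.round((R.inv()*T).as_rotvec(),4),'shift before turning',np.round(R.inv().apply(d),1),'after',np.round(T.inv().apply(d),1))
E
python3 - <<'E'
from h import *
for n,u in dict(red1=(513,296),red2=(535,336),red3=(425,387),blue=(237,241),flasktop=(411,286),cap=(583,233)).items():
    print(n,np.round(ray('top',np.array(u)/1.5625,.045),3))
for n,u in dict(red1=(418,400),red2=(373,430),red3=(297,328)).items():
    print(n,'side',np.round(ray('side',np.array(u)/1.5625,.035),3))
E
python3 go.py .448 -.1215 .18 -30
```

```text
red1 [ 0.542 -0.174]
red2 [ 0.474 -0.207]
red3 [ 0.393 -0.023]
blue [0.647 0.296]
flasktop [ 0.562 -0.003]
cap [ 0.647 -0.296]
red1 side [ 0.547 -0.183]
red2 side [ 0.48  -0.215]
red3 side [ 0.398 -0.032]
t 3.10 tcp [0.1812 0.6502 0.2265] rpy [-180.     -0.    -15.57] open 0.0875 grip 0.0 F [-0.   0.1  0.2] q [ 91.  21.   1.   0. -70. -17.]
turn [-0.     -0.      0.2519] shift before turning [464.1 671.8  46.5] after [616.9 534.9  46.5]
```

```bash
python3 -m crank '[0,0,0.188,0,0,0,1, 0,0,0.188,0,0,0,1, 0,0,0.188,0,0,0,1, 0,0,0.188,0,0,0,1, 0,0,0.188,0,0,0,1]'; python3 go.py .43 .35 .2 -70
```

```text
clock: 3.72
tool_pos: [0.1812, 0.6502, 0.2265]
orientation: [180.0, -0.0, -69.6]
force: [-0.8, -0.8, -0.1]
opening: 0.0875
gripper_force: 0.0
t 3.73 tcp [0.1812 0.6502 0.2265] rpy [180.    -0.   -69.64] open 0.0875 grip 0.0 F [-0.8 -0.8 -0.1] q [ 91.  21.   1.  -0. -70. -71.]
turn [ 0.     -0.      0.0063] shift before turning [ 368.  -128.8   26.5] after [ 367.1 -131.1   26.5]
```

```bash
python3 -m crank '[0,0,0,52,-18,4,1, 0,0,0,52,-18,4,1, 0,0,0,52,-18,4,1, 0,0,0,52,-18,4,1, 0,0,0,52,-18,4,1]' >/dev/null;  python3 -m crank '[0,0,0,52,-18,4,1, 0,0,0,52,-18,4,1]'; python3 go.py .448 -.1215 .15 -70
```

```text
clock: 4.6
tool_pos: [0.4288, 0.3529, 0.1988]
orientation: [-180.0, 0.0, -69.3]
force: [0.9, 0.5, 0.3]
opening: 0.0875
gripper_force: 0.0
t 4.60 tcp [0.4288 0.3529 0.1988] rpy [-1.7996e+02  3.0000e-02 -6.9270e+01] open 0.0875 grip 0.0 F [0.9 0.5 0.3] q [ 60.  10. -17.   0. -63. -39.]
turn [-0.0007  0.0005  0.0127] shift before turning [450.5 150.   48.5] after [452.4 144.2  48.8]
```

```bash
python3 -m crank '[0,0,0,56,18.5,3,1, 0,0,0,56,18.5,3,1, 0,0,0,56,18.5,3,1, 0,0,0,56,18.5,3,1, 0,0,0,56,18.5,3,1]' >/dev/null;  python3 -m crank '[0,0,0.012,56,18,3,1, 0,0,0,56,18,3,1, 0,0,0,56,18,3,1,0,0,0,0,0,0,1]'; python3 go.py .448 -.1215 .056 -70
```

```text
clock: 5.72
tool_pos: [0.4471, -0.1201, 0.1743]
orientation: [180.0, -0.0, -70.3]
force: [0.3, 0.5, -0.4]
opening: 0.0876
gripper_force: 0.0
t 5.72 tcp [ 0.4471 -0.1201  0.1743] rpy [179.96  -0.   -70.32] open 0.0876 grip 0.0 F [ 0.3  0.5 -0.4] q [  9.   3. -29.   0. -58.  10.]
turn [ 0.0008 -0.     -0.0055] shift before turning [  1.6  -0.5 118.3] after [  1.6  -0.4 118.3]
```

```bash
python3 -m crank '[0,0,-0.005,1.6,-0.5,40,1, 0,0,0,0,0,40,1, 0,0,0,0,0,25,1, 0,0,0,0,0,12,1, 0,0,0,0,0,0,1]'
python3 - <<'E'
from h import *
im={c:eyes.snapshot(c) for c in('top','side')}
cv2.imwrite('pics/g1.png',np.hstack([crop(im[c],c,proj(c,[.448,-.1215,.07])[0],[],(25,25),8) for c in im]))
E
python3 go.py
```

```text
clock: 6.35
tool_pos: [0.4488, -0.1176, 0.0574]
orientation: [179.9, 0.0, -69.6]
force: [-0.6, -0.9, 0.3]
opening: 0.0875
gripper_force: 0.0
t 6.45 tcp [ 0.4497 -0.1176  0.0585] rpy [-1.7992e+02 -3.0000e-02 -6.9650e+01] open 0.0878 grip 0.0 F [-0.1 -0.2  0.2] q [ 10.  12. -38.   0. -41.  11.]
```

View pics/g1.png

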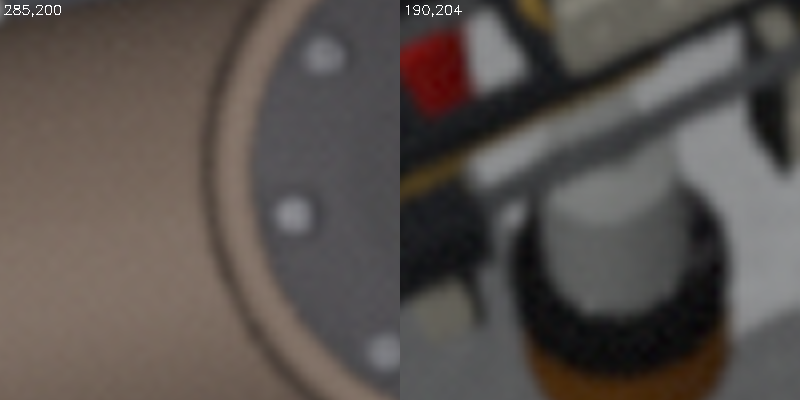

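```bash
python3 -m crank '[0,0,0,0,0,0,1, 0,0,0,0,0,0,1]' >/dev/null; python3 go.py .448 -.1215 .057 -70;python3 go.py
```

```text
t 6.70 tcp [ 0.4493 -0.1179  0.0583] rpy [-1.7992e+02 -2.0000e-02 -6.9690e+01] open 0.0877 grip 0.0 F [-0.2 -0.  -0.4] q [ 10.  12. -38.   0. -41.  11.]
turn [-0.0015 -0.0003  0.0054] shift before turning [2.9 2.5 1.3] after [2.9 2.5 1.3]
t 6.70 tcp [ 0.4493 -0.1179  0.0583] rpy [-1.7992e+02 -2.0000e-02 -6.9690e+01] open 0.0877 grip 0.0 F [-0.2 -0.  -0.4] q [ 10.  12. -38.   0. -41.  11.]
```

```bash
python3 -m crank '[0,0,0.005,2.9,2.5,1,1, 0,0,0,0,0,0,1, 0,0,0,0,0,0,1]' >/dev/null; python3 go.py .448 -.1215 .057 -70; python3 -m crank '[0,0,0,0,0,0,0.6, 0,0,0,0,0,0,0.4, 0,0,0,0,0,0,0.3, 0,0,0,0,0,0,0.2, 0,0,0,0,0,0,0.2]';python3 -m crank '[0,0,0,0,0,0,0, 0,0,0,0,0,0,0, 0,0,0,0,0,0,0]'
```

```text
t 7.08 tcp [ 0.4475 -0.1217  0.0566] rpy [180.    -0.   -69.99] open 0.0876 grip 0.0 F [-0.3 -0.2 -0.2] q [  9.  12. -38.   0. -40.  11.]
turn [ 0.0001 -0.      0.0002] shift before turning [ 0.  -0.6 -0.4] after [ 0.  -0.6 -0.4]
clock: 7.7
tool_pos: [0.4475, -0.1215, 0.0566]
orientation: [180.0, 0.0, -70.0]
force: [-0.3, 0.1, 1.1]
opening: 0.043
gripper_force: 0.0
clock: 8.07
tool_pos: [0.4476, -0.1215, 0.0566]
orientation: [-180.0, -0.0, -70.0]
force: [0.2, -0.3, -0.9]
opening: 0.0372
gripper_force: 30.0
```

```bash
python3 -m crank '[0,0,0,0,0,-8,0, 0,0,0,0,0,-20,0, 0,0,0,0,0,-30,0, 0,0,0,0,0,-25,0, 0,0,0,0,0,-12,0]'; python3 go.py .6736 .1505 .15 -70
```

```text
clock: 8.7
tool_pos: [0.4475, -0.1215, 0.1528]
orientation: [-179.9, -0.0, -70.0]
force: [0.1, -0.3, -4.8]
opening: 0.0373
gripper_force: 30.0
t 8.70 tcp [ 0.4475 -0.1215  0.1528] rpy [-179.93   -0.    -69.99] open 0.0373 grip 30.0 F [ 0.1 -0.3 -4.8] q [  9.   4. -31.  -0. -55.  11.]
turn [-0.0013 -0.0001  0.0003] shift before turning [-178.2 -305.5    3.2] after [-178.3 -305.5    2.8]
```

```bash
python3 -m crank '[0,0,0,-11,-19,0,0, 0,0,0,-22.3,-38.2,0,0, 0,0,0,-22.3,-38.2,0,0, 0,0,0,-22.3,-38.2,0,0, 0,0,0,-22.3,-38.2,0,0]' >/dev/null;  python3 -m crank '[0,0,0,-22.3,-38.2,0,0, 0,0,0,-22.3,-38.2,0,0, 0,0,0,-22.3,-38.2,0,0, 0,0,0,-11,-19,0,0, 0,0,0,0,0,0,0]'; python3 go.py .6736 .1505 .075 -70
```

```text
clock: 9.95
tool_pos: [0.6735, 0.1523, 0.1487]
orientation: [179.8, -0.0, -69.9]
force: [-0.4, -0.2, -5.1]
opening: 0.0376
gripper_force: 30.0
t 9.95 tcp [0.6735 0.1523 0.1487] rpy [179.81  -0.   -69.9 ] open 0.0376 grip 30.0 F [-0.4 -0.2 -5.1] q [ 29.  25.  -3.  -0. -62.  -9.]
turn [ 0.0033 -0.0001  0.0018] shift before turning [ 1.7  0.3 73.7] after [ 1.7  0.5 73.7]
```

```bash
python3 -m crank '[0,0,0,1.7,0.4,20,0, 0,0,0,0,0,30,0, 0,0,0,0,0,20,0, 0,0,0,0,0,4,0, 0,0,0,0,0,0,0]' >/dev/null; python3 -m crank '[0,0,0,0,0,0,0, 0,0,0,0,0,0,0]'>/dev/null; python3 go.py .6736 .1505 .0585 -70
```

```text
t 10.82 tcp [0.6741 0.1488 0.0786] rpy [-1.7991e+02  1.0000e-02 -6.9980e+01] open 0.0379 grip 30.0 F [ 0.3 -0.1 -5. ] q [ 29.  28.  -7.   0. -54.  -9.]
turn [-0.0015  0.0002  0.0004] shift before turning [-1.8 -0.1 20.1] after [-1.8 -0.1 20.1]
```

Run:
```python
from h import *
im=eyes.snapshot('side')
o=get_obs()['tool_pos']
cv2.imwrite('pics/g2.png',crop(im,'side',proj('side',[.6736,.1505,.06])[0],[('balance',.6736,.1505,6),('weight',o[0],o[1],0,o[2]-.0066)],(30,25),12))
```

```text
(no output)
```

View pics/g2.png

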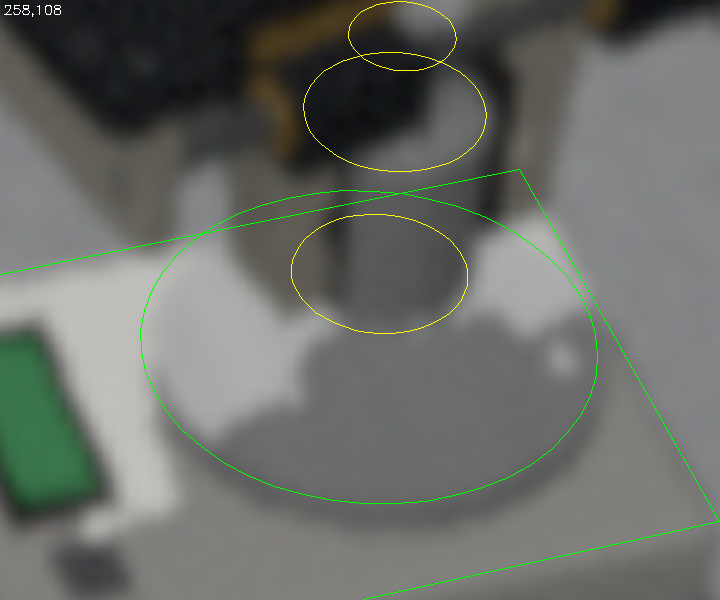

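```bash
python3 -m crank '[0,0,0,-1.8,0,8,0, 0,0,0,0,0,6,0, 0,0,0,0,0,3,0, 0,0,0,0,0,1,0, 0,0,0,0,0,0,0]'; python3 -m crank '[0,0,0,0,0,1,0, 0,0,0,0,0,0,0]'; python3 go.py .6736 .1505 .0566 -70
```

```text
clock: 11.5
tool_pos: [0.6731, 0.1503, 0.0595]
orientation: [180.0, -0.0, -70.0]
force: [-0.6, 0.5, -5.1]
opening: 0.0375
gripper_force: 30.0
clock: 11.75
tool_pos: [0.6731, 0.1503, 0.0586]
orientation: [-180.0, 0.0, -70.0]
force: [-0.1, 0.4, -4.7]
opening: 0.0376
gripper_force: 30.0
t 11.75 tcp [0.6731 0.1503 0.0586] rpy [-179.99    0.    -69.98] open 0.0376 grip 30.0 F [-0.1  0.4 -4.7] q [ 29.  30.  -8.  -0. -52.  -9.]
turn [-0.0001  0.      0.0004] shift before turning [ 0.  -0.6  2. ] after [ 0.  -0.6  2. ]
```

```bash
python3 -m crank '[0,0,0,0,0,1,0, 0,0,0,0,0,0,0]'|grep -E 'pos|force'; python3 -m crank '[0,0,0,0,0,0.7,0, 0,0,0,0,0,0,0]'|grep -E 'pos|force'; python3 -m crank '[0,0,0,0,0,0.5,0, 0,0,0,0,0,0,0]'|grep -E 'pos|force'
```

```text
tool_pos: [0.673, 0.1503, 0.0575]
force: [0.4, 0.1, -4.6]
gripper_force: 30.0
tool_pos: [0.673, 0.1503, 0.0568]
force: [0.6, 0.5, -4.0]
gripper_force: 30.0
tool_pos: [0.6731, 0.1504, 0.0567]
force: [-0.8, -0.6, -1.0]
gripper_force: 30.0
```

```bash
python3 -m crank '[0,0,0,0,0,0.2,0, 0,0,0,0,0,0,0.46, 0,0,0,0,0,0,0.5, 0,0,0,0,0,0,0.6, 0,0,0,0,0,0,0.8]'; python3 -m crank '[0,0,0,0,0,0,0.9, 0,0,0,0,0,0,1, 0,0,0,0,0,-15,1, 0,0,0,0,0,-35,1, 0,0,0,0,0,-45,1]';python3 go.py .511 .381 .16 -11
```

```text
clock: 13.12
tool_pos: [0.6732, 0.1503, 0.0563]
orientation: [-180.0, -0.0, -70.0]
force: [-0.1, 0.2, 0.8]
opening: 0.0576
gripper_force: 0.0
clock: 13.75
tool_pos: [0.6726, 0.1501, 0.1523]
orientation: [179.9, -0.0, -70.0]
force: [1.0, 0.1, 0.1]
opening: 0.0875
gripper_force: 0.0
t 13.75 tcp [0.6726 0.1501 0.1523] rpy [ 1.7992e+02 -1.0000e-02 -6.9970e+01] open 0.0875 grip 0.0 F [1.  0.1 0.1] q [ 29.  25.  -3.   0. -62.  -9.]
turn [ 1.4000e-03  5.0000e-04 -1.0293e+00] shift before turning [-272.3   72.8   -7.6] after [-202.7 -195.8   -7.7]
```

```bash
python3 -m crank '[0,0,-0.186,0,0,0,1, 0,0,-0.186,0,0,0,1, 0,0,-0.186,0,0,0,1, 0,0,-0.186,0,0,0,1, 0,0,-0.186,0,0,0,1]' >/dev/null; python3 -m crank '[0,0,-0.1,0,0,-8,1, 0,0,0,-40,-39,0,1, 0,0,0,-41,-39,0,1, 0,0,0,-41,-39,0,1, 0,0,0,-41,-39,0,1]' >/dev/null; python3 -m crank '[0,0,0,-40,-39,0,1, 0,0,0,0,0,0,1, 0,0,0,0,0,0,1]'; python3 go.py .511 .381 .1 -11.2
python3 - <<'E'
from h import *
cv2.imwrite('pics/raw2.png',eyes.snapshot('side'))
E
```

```text
clock: 15.38
tool_pos: [0.5108, 0.3807, 0.1601]
orientation: [-180.0, -0.0, -10.9]
force: [0.4, -1.1, -0.3]
opening: 0.0873
gripper_force: 0.0
t 15.38 tcp [0.5108 0.3807 0.1601] rpy [-1.7996e+02 -3.0000e-02 -1.0900e+01] open 0.0873 grip 0.0 F [ 0.4 -1.1 -0.3] q [ 54.  20. -10.   0. -61.  25.]
turn [-0.0008 -0.0006  0.0053] shift before turning [ 0.1 -0.3 60.1] after [ 0.1 -0.3 60.1]
```

```bash
python3 -m crank '[0,0,0.005,0,0,35,1, 0,0,0,0,0,40,1, 0,0,0,0,0,20,1, 0,0,0,0,0,7,1, 0,0,0,0,0,0,1]' >/dev/null; python3 -m crank '[0,0,0,0,0,0,1, 0,0,0,0,0,0,1]'>/dev/null;python3 go.py .511 .381 .057 -11.2
python3 - <<'E'
from h import *
im=eyes.snapshot('side')
cv2.imwrite('pics/g3.png',crop(im,'side',proj('side',[.511,.381,.07])[0],[('crucible',.511,.381,0,.05),('box',.515,.3865,-11.2)],(25,22),13))
E
```

```text
t 16.30 tcp [0.5112 0.3807 0.0583] rpy [-1.7991e+02 -5.0000e-02 -1.1240e+01] open 0.0875 grip 0.0 F [-0.4  1.1  0.6] q [ 54.  25. -16.   0. -49.  25.]
turn [-0.0015 -0.0008 -0.0008] shift before turning [-0.3 -0.2  1.3] after [-0.3 -0.2  1.3]
```

View pics/g3.png

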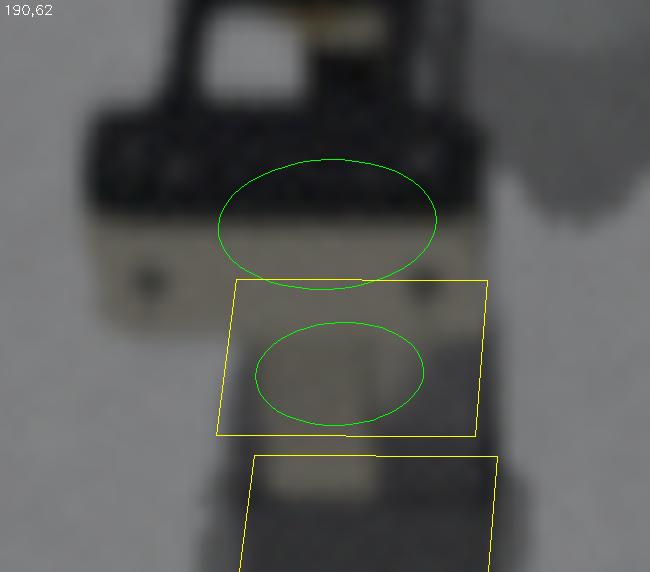

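```bash
python3 -m crank '[0,0,0,0,0,1,0.7, 0,0,0,0,0,0,0.6, 0,0,0,0,0,0,0.5, 0,0,0,0,0,0,0.4, 0,0,0,0,0,0,0.4]'; python3 -m crank '[0,0,0,0,0,0,0.3, 0,0,0,0,0,0,0, 0,0,0,0,0,0,0]'; python3 -m crank '[0,0,0,0,0,-6,0, 0,0,0,0,0,-20,0, 0,0,0,0,0,-30,0, 0,0,0,0,0,-30,0, 0,0,0,0,0,-15,0]'; python3 go.py .451 .157 .16 -11.2
```

```text
clock: 16.98
tool_pos: [0.5108, 0.3804, 0.0562]
orientation: [-180.0, -0.0, -11.2]
force: [0.1, 0.6, 0.1]
opening: 0.0461
gripper_force: 30.0
clock: 17.35
tool_pos: [0.5109, 0.3804, 0.0562]
orientation: [-180.0, -0.0, -11.2]
force: [-0.7, 0.8, -0.7]
opening: 0.0468
gripper_force: 30.0
clock: 17.98
tool_pos: [0.5113, 0.3808, 0.1593]
orientation: [-179.9, -0.1, -11.2]
force: [0.9, -0.7, -1.1]
opening: 0.0464
gripper_force: 30.0
t 17.98 tcp [0.5113 0.3808 0.1593] rpy [-1.7987e+02 -7.0000e-02 -1.1240e+01] open 0.0464 grip 30.0 F [ 0.9 -0.7 -1.1] q [ 54.  20. -10.   0. -60.  25.]
turn [-0.0022 -0.0013 -0.0008] shift before turning [-15.5 231.3  -1.2] after [-15.7 231.3  -0.7]
```

```bash
python3 -m crank '[0,0,0,-1.5,20,0,0, 0,0,0,-2.5,42,0,0, 0,0,0,-3,45,0,0, 0,0,0,-3,45,0,0, 0,0,0,-3,42,0,0]' >/dev/null; python3 -m crank '[0,0,0,-2,25,0,0, 0,0,0,-0.5,12,0,0, 0,0,0,0,0,0,0, 0,0,0,0,0,0,0]'; python3 go.py .451 .157 .09 -11.2
python3 - <<'E'
from h import *
im={c:eyes.snapshot(c) for c in('top','side')}
for c in im: cv2.imwrite(f'pics/r3_{c}.png',im[c])
o=get_obs()['tool_pos']
T=[crop(im[c],c,proj(c,[.515,.3865,.03])[0],[('box',.515,.3865,-11.2)],(20,15),10) for c in im]
T2=[crop(im[c],c,proj(c,[*o[:2],.15])[0],[('crucible',o[0],o[1],0,o[2]-.0065)],(20,15),10) for c in im]
cv2.imwrite('pics/g4.png',np.vstack([np.hstack(T),np.hstack(T2)]))
E
```

```text
clock: 19.1
tool_pos: [0.4511, 0.1576, 0.1571]
orientation: [-180.0, -0.0, -11.2]
force: [0.1, 0.1, -0.9]
opening: 0.0463
gripper_force: 30.0
t 19.10 tcp [0.4511 0.1576 0.1571] rpy [-1.7999e+02 -1.0000e-02 -1.1220e+01] open 0.0463 grip 30.0 F [ 0.1  0.1 -0.9] q [ 43.   5. -29.   0. -55.  36.]
turn [-0.0001 -0.0002 -0.0004] shift before turning [ 0.   0.6 67.1] after [ 0.   0.6 67.1]
```

View pics/g4.png

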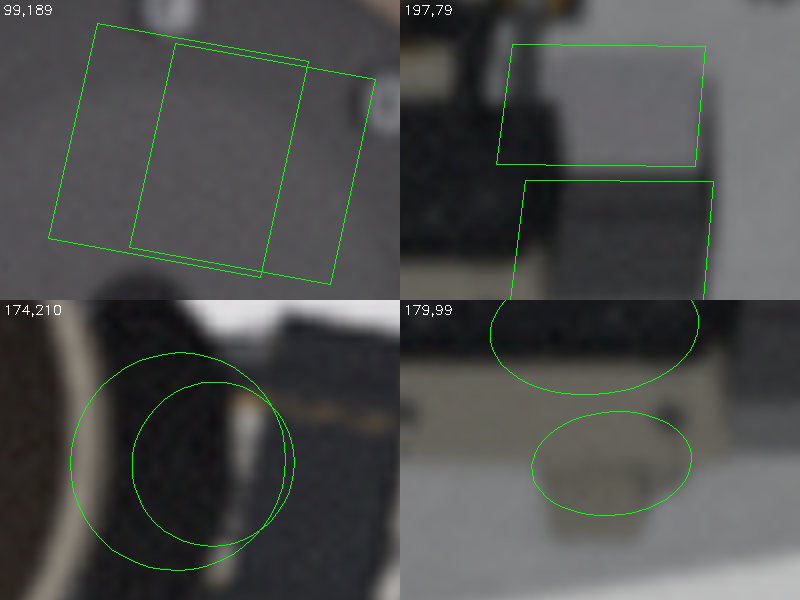

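```bash
python3 -m crank '[0,0,0,0,0.6,15,0, 0,0,0,0,0,30,0, 0,0,0,0,0,28,0, 0,0,0,0,0,10,0, 0,0,0,0,0,3,0]' >/dev/null; python3 -m crank '[0,0,0,0,0,0,0, 0,0,0,0,0,0,0]'; python3 go.py .451 .157 .0662 -11.2
```

```text
clock: 20.08
tool_pos: [0.4509, 0.1566, 0.0719]
orientation: [-179.9, -0.1, -11.2]
force: [0.5, -0.7, 0.4]
opening: 0.0465
gripper_force: 30.0
t 20.07 tcp [0.4509 0.1566 0.0719] rpy [-1.7993e+02 -6.0000e-02 -1.1240e+01] open 0.0465 grip 30.0 F [ 0.5 -0.7  0.4] q [ 43.  11. -35.   0. -43.  36.]
turn [-0.0012 -0.001  -0.0007] shift before turning [-0.  -0.4  5.7] after [-0.  -0.4  5.7]
```

```bash
python3 -m crank '[0,0,0,0,0,3,0, 0,0,0,0,0,0.5,0, 0,0,0,0,0,0,0]'|grep -E 'pos|force'; for i in 1; do python3 -m crank '[0,0,0,0,0,0.8,0, 0,0,0,0,0,0,0]'|grep -E 'pos|^force'; python3 -m crank '[0,0,0,0,0,0.7,0, 0,0,0,0,0,0,0]'|grep -E 'pos|^force'; python3 -m crank '[0,0,0,0,0,0.5,0, 0,0,0,0,0,0,0]'|grep -E 'pos|^force'; done
```

```text
tool_pos: [0.4505, 0.1562, 0.0677]
force: [-0.1, -0.3, -1.9]
gripper_force: 30.0
tool_pos: [0.4504, 0.1562, 0.0668]
force: [-0.4, -0.3, -0.8]
tool_pos: [0.4504, 0.1562, 0.0661]
force: [-0.0, -0.0, -0.8]
tool_pos: [0.4505, 0.1562, 0.0661]
force: [-1.6, -0.0, 5.5]
```

```bash
python3 -m crank '[0,0,0,0,0,-0.2,0, 0,0,0,0,0,0,0.56, 0,0,0,0,0,0,0.6, 0,0,0,0,0,0,0.75, 0,0,0,0,0,0,0.9]'>/dev/null; python3 -m crank '[0,0,0,0,0,0,1, 0,0,0,0,0,0,1, 0,0,0,0,0,-15,1, 0,0,0,0,0,-40,1, 0,0,0,0,0,-45,1]';python3 go.py .448 -.1215 .16 -70
```

```text
clock: 22.45
tool_pos: [0.45, 0.1559, 0.1665]
orientation: [179.9, 0.1, -11.2]
force: [1.0, 1.6, 1.0]
opening: 0.0876
gripper_force: 0.0
t 22.45 tcp [0.45   0.1559 0.1665] rpy [ 1.7993e+02  6.0000e-02 -1.1250e+01] open 0.0876 grip 0.0 F [1.  1.6 1. ] q [ 43.   5. -29.  -0. -57.  36.]
turn [1.7000e-03 2.0000e-04 1.0254e+00] shift before turning [ 52.1 272.4   6.9] after [259.9  96.8   6.5]
```

```bash
python3 -m crank '[0,0,0.186,0,0,0,1, 0,0,0.186,0,0,0,1, 0,0,0.186,0,0,0,1, 0,0,0.186,0,0,0,1, 0,0,0.186,0,0,0,1]' >/dev/null; python3 -m crank '[0,0,0.095,0,0,0,1, 0,0,0,52,19.4,0,1, 0,0,0,52,19.4,0,1, 0,0,0,52,19.4,0,1, 0,0,0,52,19.4,0,1]' >/dev/null; python3 -m crank '[0,0,0,52,19.4,0,1, 0,0,0,0,0,0,1, 0,0,0,0,0,0,1]'; python3 go.py .448 -.1215 .08 -70
python3 - <<'E'
from h import *
im={c:eyes.snapshot(c) for c in('top','side')}
for c in im: cv2.imwrite(f'pics/r4_{c}.png',im[c])
T=[crop(im[c],c,proj(c,[.515,.3865,.03])[0],[('box',.515,.3865,-11.2)],(20,15),10) for c in im]
T2=[crop(im[c],c,proj(c,[.451,.157,.07])[0],[('crucible',.451,.157,0,.06),('hotplate',.451,.157,3.7)],(20,15),10) for c in im]
cv2.imwrite('pics/g5.png',np.vstack([np.hstack(T),np.hstack(T2)]))
E
```

```text
clock: 24.08
tool_pos: [0.4482, -0.1215, 0.1658]
orientation: [180.0, 0.0, -70.1]
force: [0.7, 0.4, 0.6]
opening: 0.0877
gripper_force: 0.0
t 24.07 tcp [ 0.4482 -0.1215  0.1658] rpy [ 1.800e+02  1.000e-02 -7.006e+01] open 0.0877 grip 0.0 F [0.7 0.4 0.6] q [  9.   3. -30.  -0. -57.  11.]
turn [ 0.      0.0001 -0.001 ] shift before turning [-0.1  0.2 85.8] after [-0.1  0.2 85.8]
```

View pics/g5.png

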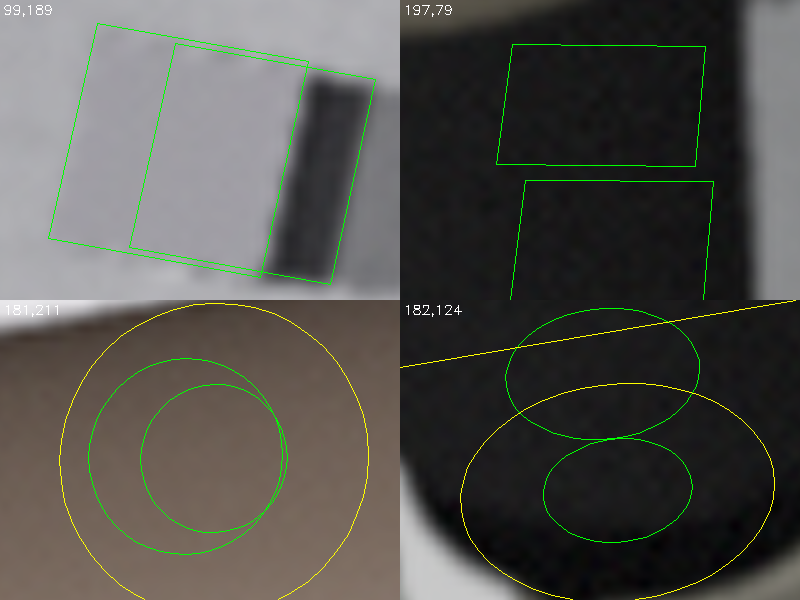

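Box overlay matches in the top view (dark face from (305,75) to (330,285) lines up). Now the jar.

```bash
python3 -m crank '[0,0,0,0,0,35,1, 0,0,0,0,0,45,1, 0,0,0,0,0,40,1, 0,0,0,0,0,20,1, 0,0,0,0,0,6,1]' >/dev/null; python3 -m crank '[0,0,0,0,0,0,1, 0,0,0,0,0,0,1]'; python3 go.py .4475 -.1215 .018 -70
```

```text
clock: 25.05
tool_pos: [0.4492, -0.1209, 0.0208]
orientation: [-179.9, -0.0, -69.9]
force: [0.4, 0.1, -0.3]
opening: 0.088
gripper_force: 0.0
t 25.05 tcp [ 0.4492 -0.1209  0.0208] rpy [-1.799e+02 -3.000e-02 -6.993e+01] open 0.0880 grip 0.0 F [ 0.4  0.1 -0.3] q [  9.  15. -40.   0. -35.  11.]
turn [-0.0018 -0.0005  0.0012] shift before turning [0.  1.8 2.8] after [0.  1.8 2.8]
```

```bash
python3 -m crank '[0,0,0,0,1.8,2.5,1, 0,0,0,0,0,0,0.9, 0,0,0,0,0,0,0.8, 0,0,0,0,0,0,0.7, 0,0,0,0,0,0,0.6]' >/dev/null; python3 -m crank '[0,0,0,0,0,0,0.5, 0,0,0,0,0,0,0, 0,0,0,0,0,0,0, 0,0,0,0,0,0,0]';python3 -m crank '[0,0,0,0,0,-6,0, 0,0,0,0,0,-20,0, 0,0,0,0,0,-35,0, 0,0,0,0,0,-40,0, 0,0,0,0,0,-20,0]'; python3 go.py .678 -.128 .14 -70
```

```text
clock: 26.18
tool_pos: [0.4469, -0.1219, 0.0174]
orientation: [-180.0, -0.0, -70.0]
force: [0.9, -0.2, 0.0]
opening: 0.0595
gripper_force: 30.0
clock: 26.8
tool_pos: [0.4468, -0.1219, 0.1405]
orientation: [-179.9, -0.0, -70.0]
force: [-0.2, -0.6, -2.3]
opening: 0.0595
gripper_force: 30.0
t 26.80 tcp [ 0.4468 -0.1219  0.1405] rpy [-1.799e+02 -2.000e-02 -6.997e+01] open 0.0595 grip 30.0 F [-0.2 -0.6 -2.3] q [  9.   5. -32.  -0. -53.  11.]
turn [-0.0018 -0.0003  0.0005] shift before turning [  85.  -215.1    0.9] after [  84.9 -215.2    0.5]
```

```bash
python3 -m crank '[0,0,0,8,-20,0,0, 0,0,0,17,-43,0,0, 0,0,0,18,-45,0,0, 0,0,0,18,-45,0,0, 0,0,0,15,-39,0,0]' >/dev/null; python3 -m crank '[0,0,0,9,-23,0,0, 0,0,0,0,0,0,0, 0,0,0,0,0,35,0, 0,0,0,0,0,35,0, 0,0,0,0,0,20,0]' >/dev/null; python3 -m crank '[0,0,0,0,0,0,0, 0,0,0,0,0,0,0]'; python3 go.py .6778 -.1285 .0205 -70
python3 - <<'E'
from h import *
im=eyes.snapshot('side')
o=get_obs()['tool_pos']
T=[crop(im,'side',proj('side',[.678,-.128,.03])[0],[('round_tray',.6778,-.1285),('jar',o[0],o[1],0,o[2]-.0174)],(33,25),12)]
cv2.imwrite('pics/g6.png',T[0])
E
```

```text
clock: 28.3
tool_pos: [0.6779, -0.1282, 0.0495]
orientation: [-180.0, -0.0, -70.0]
force: [-0.0, 0.6, -1.5]
opening: 0.0598
gripper_force: 30.0
t 28.30 tcp [ 0.6779 -0.1282  0.0495] rpy [-1.7995e+02 -3.0000e-02 -6.9960e+01] open 0.0598 grip 30.0 F [-0.   0.6 -1.5] q [  5.  30.  -9.   0. -51.  15.]
turn [-0.0008 -0.0004  0.0006] shift before turning [ 0.3  0.3 29. ] after [ 0.3  0.2 29. ]
```

View pics/g6.png

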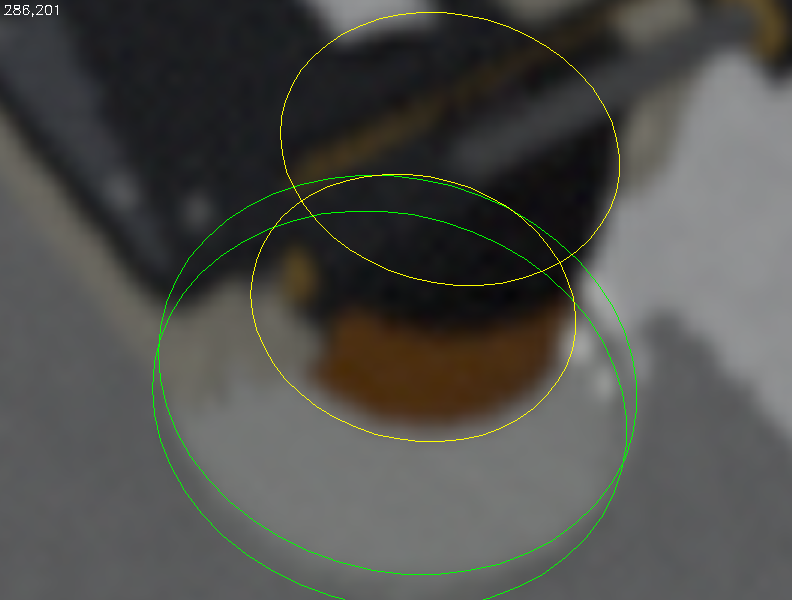

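```bash
python3 -m crank '[0,0,0,0.3,0.3,10,0, 0,0,0,0,0,10,0, 0,0,0,0,0,4,0, 0,0,0,0,0,1.5,0, 0,0,0,0,0,0,0]'|grep -E 'pos|^force'; python3 -m crank '[0,0,0,0,0,1,0, 0,0,0,0,0,0,0]'|grep -E 'pos|^force'; python3 -m crank '[0,0,0,0,0,0.8,0, 0,0,0,0,0,0,0]'|grep -E 'pos|^force'; python3 -m crank '[0,0,0,0,0,0.7,0, 0,0,0,0,0,0,0]'|grep -E 'pos|^force'
```

```text
tool_pos: [0.6776, -0.1285, 0.0228]
force: [-1.2, 0.4, -2.2]
tool_pos: [0.6777, -0.1285, 0.022]
force: [-0.0, -0.1, -2.5]
tool_pos: [0.6776, -0.1285, 0.0211]
force: [0.5, -0.1, -2.9]
tool_pos: [0.6776, -0.1285, 0.0205]
force: [-0.5, 0.2, -1.0]
```

```bash
python3 -m crank '[0,0,0,0,0,0.3,0, 0,0,0,0,0,0,0]'|grep -E 'pos|^force'; python3 -m crank '[0,0,0,0,0,0,0.7, 0,0,0,0,0,0,0.75, 0,0,0,0,0,0,0.85, 0,0,0,0,0,0,1, 0,0,0,0,0,0,1]'; python3 -m crank '[0,0,0,0,0,-10,1, 0,0,0,0,0,-40,1, 0,0,0,0,0,-60,1, 0,0,0,0,0,-40,1, 0,0,0,0,0,0,1]';python3 go.py .515 .3865 .18 -11.2
```

```text
tool_pos: [0.6776, -0.1285, 0.0205]
force: [-2.5, 0.8, 2.9]
clock: 30.6
tool_pos: [0.6776, -0.1285, 0.02]
orientation: [180.0, -0.0, -70.0]
force: [0.4, -0.8, 0.0]
opening: 0.0861
gripper_force: 0.0
clock: 31.22
tool_pos: [0.6799, -0.1287, 0.1757]
orientation: [-179.5, -0.2, -69.9]
force: [0.7, -0.4, 0.6]
opening: 0.0876
gripper_force: 0.0
t 31.23 tcp [ 0.6799 -0.1287  0.1757] rpy [-179.55   -0.18  -69.95] open 0.0876 grip 0.0 F [ 0.7 -0.4  0.6] q [  5.  24.  -1.   0. -64.  15.]
turn [-0.0056 -0.0069 -1.0253] shift before turning [-540.5  -21.8   -5.8] after [-261.9 -473.3   -4.3]
```

```bash
python3 -m crank '[0,0,-0.186,0,0,0,1, 0,0,-0.186,0,0,0,1, 0,0,-0.186,0,0,0,1, 0,0,-0.186,0,0,0,1, 0,0,-0.186,0,0,0,1]' >/dev/null; python3 -m crank '[0,0,-0.095,0,0,-5,1, 0,0,0,-26,-47,0,1, 0,0,0,-26,-47,0,1, 0,0,0,-26,-47,0,1, 0,0,0,-26,-47,0,1]' >/dev/null; python3 -m crank '[0,0,0,-26,-47,0,1, 0,0,0,-26,-47,0,1, 0,0,0,-26,-47,0,1, 0,0,0,-26,-47,0,1, 0,0,0,-26,-47,0,1]'>/dev/null; python3 -m crank '[0,0,0,-26,-47,0,1, 0,0,0,0,0,0,1]';  python3 go.py .515 .3865 .018 -11.2
```

```text
clock: 33.35
tool_pos: [0.5128, 0.3863, 0.1744]
orientation: [180.0, 0.0, -11.0]
force: [0.3, -1.3, -0.3]
opening: 0.0877
gripper_force: 0.0
t 33.35 tcp [0.5128 0.3863 0.1744] rpy [ 1.7998e+02  2.0000e-02 -1.1030e+01] open 0.0877 grip 0.0 F [ 0.3 -1.3 -0.3] q [ 54.  20.  -8.  -0. -63.  25.]
turn [0.0003 0.0004 0.003 ] shift before turning [  2.2  -0.7 156.4] after [  2.1  -0.7 156.4]
```

```bash
python3 -m crank '[0,0,0.003,2.2,-0.7,35,1, 0,0,0,0,0,50,1, 0,0,0,0,0,40,1, 0,0,0,0,0,20,1, 0,0,0,0,0,6,1]' >/dev/null; python3 -m crank '[0,0,0,0,0,0,1, 0,0,0,0,0,0,1]'; python3 go.py .515 .3865 .018 -11.2
```

```text
clock: 34.22
tool_pos: [0.5172, 0.3839, 0.0254]
orientation: [-179.9, -0.1, -11.4]
force: [0.3, 1.1, 0.1]
opening: 0.0874
gripper_force: 0.0
t 34.23 tcp [0.5172 0.3839 0.0254] rpy [-1.799e+02 -6.000e-02 -1.142e+01] open 0.0874 grip 0.0 F [0.3 1.1 0.1] q [ 54.  28. -16.   0. -45.  25.]
turn [-0.0017 -0.001  -0.0038] shift before turning [-2.6 -2.1  7.4] after [-2.6 -2.1  7.4]
```

```bash
python3 -m crank '[0,0,-0.004,-2.6,-2.1,6.5,1, 0,0,0,0,0,0,1, 0,0,0,0,0,0,0.85, 0,0,0,0,0,0,0.75, 0,0,0,0,0,0,0.7]' |grep -E 'pos|ori'; python3 -m crank '[0,0,0,0,0,0,0.6, 0,0,0,0,0,0,0.5, 0,0,0,0,0,0,0, 0,0,0,0,0,0,0]';python3 -m crank '[0,0,0,0,0,-6,0, 0,0,0,0,0,-20,0, 0,0,0,0,0,-40,0, 0,0,0,0,0,-45,0, 0,0,0,0,0,-25,0]'; python3 go.py .48 0.1 .16 -11.2;python3 go.py .506 -.392 .16 -11.2
```

```text
tool_pos: [0.5145, 0.386, 0.0176]
orientation: [-180.0, -0.0, -11.2]
clock: 35.35
tool_pos: [0.5144, 0.3858, 0.0176]
orientation: [180.0, 0.0, -11.2]
force: [-0.2, -1.3, 1.6]
opening: 0.0578
gripper_force: 30.0
clock: 35.98
tool_pos: [0.515, 0.3868, 0.1566]
orientation: [-179.8, -0.1, -11.2]
force: [0.2, 0.6, -1.7]
opening: 0.0578
gripper_force: 30.0
t 35.98 tcp [0.515  0.3868 0.1566] rpy [-1.7983e+02 -1.0000e-01 -1.1180e+01] open 0.0578 grip 30.0 F [ 0.2  0.6 -1.7] q [ 54.  20.  -9.   0. -60.  25.]
turn [-0.003  -0.0017  0.0004] shift before turning [ 21.2 288.1  -4.2] after [ 21.3 288.1  -3.4]
t 35.98 tcp [0.515  0.3868 0.1566] rpy [-1.7983e+02 -1.0000e-01 -1.1180e+01] open 0.0578 grip 30.0 F [ 0.2  0.6 -1.7] q [ 54.  20.  -9.   0. -60.  25.]
turn [-0.003  -0.0017  0.0004] shift before turning [142.1 765.8  -5.5] after [142.4 765.7  -3.4]
```

```bash
python3 -m crank '[0,0,0,4,22,-3,0, 0,0,0,8.4,45,-2,0, 0,0,0,8.4,45,0,0, 0,0,0,8.4,45,0,0, 0,0,0,8.4,45,0,0]' >/dev/null; python3 -m crank '[0,0,0,8.4,45,0,0, 0,0,0,8.4,45,0,0, 0,0,0,8.4,45,0,0, 0,0,0,8.4,45,0,0, 0,0,0,8.4,45,0,0]' >/dev/null; python3 -m crank '[0,0,0,8.4,45,0,0, 0,0,0,8.4,45,0,0, 0,0,0,8.4,45,0,0, 0,0,0,8.4,45,0,0, 0,0,0,8.4,45,0,0]' >/dev/null; python3 -m crank '[0,0,0,8.4,45,0,0, 0,0,0,6,35,0,0, 0,0,0,5,26,0,0, 0,0,0,0,0,0,0, 0,0,0,0,0,0,0]';  python3 go.py .506 -.3925 .05 -11.2
python3 - <<'E'
import fit as F
from fit import *
im={c:eyes.snapshot(c) for c in('top','side')}
for c in im: cv2.imwrite(f'pics/r5_{c}.png',im[c])
G=grads(im)
raw=grads({c:cv2.imread(f'pics/raw_{c}.png') for c in im})
for sel in ((0,),(1,),(0,1)):print(np.round(fit(raw,'square_tray',.506,-.392,0,(-11,),sel,.006),4))
print(np.round(fit(G,'weight',.673,.15,.05,(0,),(1,2),.01),4))
c=[crop(im[c],c,proj(c,[.451,.157,.07])[0],[('crucible',.4505,.157,0,.06),('hotplate',.451,.157,3.7)],(20,15),10) for c in im]
d=[crop(im[c],c,proj(c,[.6736,.1505,.07])[0],[('weight',.6731,.1503,0,.05),('balance',.6736,.1505,6)],(20,15),10) for c in im]
cv2.imwrite('pics/g7.png',np.vstack([np.hstack(c),np.hstack(d)]))
E
```

```text
clock: 38.48
tool_pos: [0.5046, -0.3846, 0.1577]
orientation: [-180.0, 0.1, -11.2]
force: [0.4, 0.2, -2.2]
opening: 0.0577
gripper_force: 30.0
t 38.48 tcp [ 0.5046 -0.3846  0.1577] rpy [-1.7996e+02  8.0000e-02 -1.1230e+01] open 0.0577 grip 30.0 F [ 0.4  0.2 -2.2] q [-20.  20. -10.  -0. -60.  99.]
turn [-0.0007  0.0015 -0.0005] shift before turning [  3.1   7.6 107.7] after [  2.9   7.5 107.7]
[  0.5062  -0.3923 -11.1282  40.6092]
[  0.5037  -0.3876 -10.78    41.9414]
[  0.504   -0.392  -11.3353  67.8075]
[ 0.6589  0.1429  0.7897 53.8824]
```

View pics/g7.png

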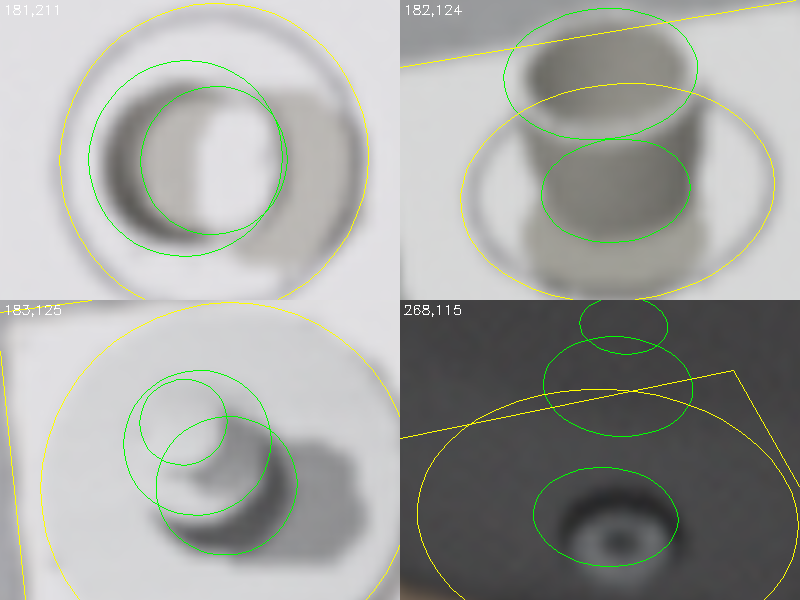

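```bash
python3 -m crank '[0,0,0,1,3.5,25,0, 0,0,0,1,3.5,40,0, 0,0,0,0,0,30,0, 0,0,0,0,0,12,0, 0,0,0,0,0,0,0]'>/dev/null; python3 -m crank '[0,0,0,0,0,0,0, 0,0,0,0,0,0,0]' >/dev/null;  python3 go.py .505 -.392 .0206 -11.2
python3 - <<'E'
from h import *
im=eyes.snapshot('side')
o=get_obs()['tool_pos']
cv2.imwrite('pics/g8.png',crop(im,'side',proj('side',[.505,-.392,.03])[0],[('square_tray',.505,-.392,-11.2),('box',o[0],o[1],-11.2,o[2]-.0176)],(33,28),10))
E
```

```text
t 39.45 tcp [ 0.5071 -0.3925  0.053 ] rpy [ 1.7997e+02 -1.3000e-01 -1.1180e+01] open 0.0575 grip 30.0 F [ 0.5  0.4 -2.2] q [-20.  26. -16.   0. -48.  99.]
turn [ 0.0005 -0.0023  0.0004] shift before turning [-2.2 -0.1 32.4] after [-2.1 -0.1 32.4]
```

View pics/g8.png

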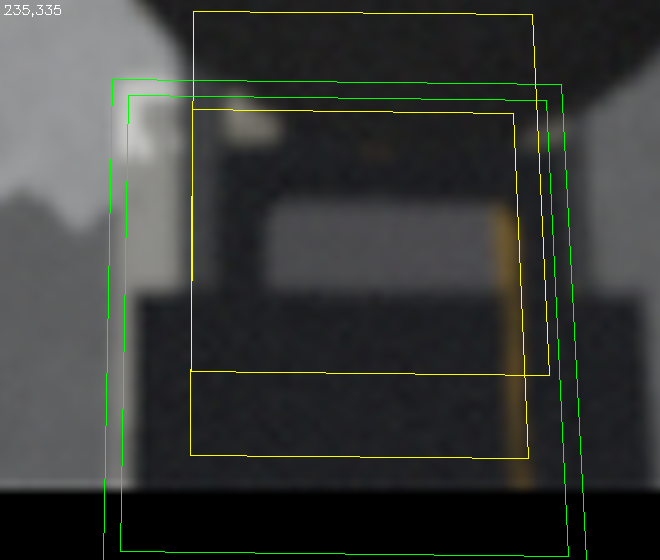

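The view is blocked by the gripper, with the tray's near-left corner just visible at (130,110). The numbers agree, so I lower the box.

```bash
python3 -m crank '[0,0,0,-2.1,0,12,0, 0,0,0,0,0,11,0, 0,0,0,0,0,4,0, 0,0,0,0,0,1.5,0, 0,0,0,0,0,0,0]' >/dev/null; python3 -m crank '[0,0,0,0,0,0,0]'|grep -E 'pos|^force'; python3 -m crank '[0,0,0,0,0,1,0, 0,0,0,0,0,0,0]'|grep -E 'pos|^force'; python3 go.py .505 -.392 .0206 -11.2
```

```text
tool_pos: [0.5044, -0.3919, 0.0233]
force: [-0.8, -0.9, -2.0]
tool_pos: [0.5042, -0.3918, 0.0221]
force: [0.7, 0.2, -1.4]
t 40.50 tcp [ 0.5042 -0.3918  0.0221] rpy [ 1.800e+02 -1.000e-02 -1.119e+01] open 0.0582 grip 30.0 F [ 0.7  0.2 -1.4] q [-20.  28. -17.   0. -45.  99.]
turn [ 0.     -0.0002  0.0002] shift before turning [0.8 0.  1.5] after [0.8 0.  1.5]
```

```bash
python3 -m crank '[0,0,0,0.8,0,0.7,0, 0,0,0,0,0,0,0]'|grep -E 'pos|^force'; python3 -m crank '[0,0,0,0,0,0.6,0, 0,0,0,0,0,0,0]'|grep -E 'pos|^force'; python3 -m crank '[0,0,0,0,0,0.4,0, 0,0,0,0,0,0,0]'|grep -E 'pos|^force'
```

```text
tool_pos: [0.505, -0.392, 0.0213]
force: [0.1, 0.3, -2.3]
tool_pos: [0.5049, -0.392, 0.0207]
force: [0.5, -0.1, -1.3]
tool_pos: [0.505, -0.392, 0.0206]
force: [-0.2, 1.0, 1.1]
```

```bash
python3 -m crank '[0,0,0,0,0,0,0.68, 0,0,0,0,0,0,0.74, 0,0,0,0,0,0,0.85, 0,0,0,0,0,0,1, 0,0,0,0,0,0,1]'>/dev/null; python3 -m crank '[0,0,0,0,0,-10,1, 0,0,0,0,0,-40,1, 0,0,0,0,0,-60,1, 0,0,0,0,0,-60,1, 0,0,0,0,0,-10,1]'; python3 -m crank '[0,0,0,-45,35,0,1, 0,0,0,-45,35,0,1, 0,0,0,-45,35,0,1, 0,0,0,-45,35,0,1, 0,0,0,-45,35,0,1]'>/dev/null;python3 -m crank '[0,0,0,-45,35,0,1, 0,0,0,-45,35,0,1, 0,0,0,-30,25,0,1, 0,0,0,0,0,0,1, 0,0,0,0,0,0,1]'
python3 - <<'E'
from fit import *
im={c:eyes.snapshot(c) for c in('top','side')}
cv2.imwrite('pics/f_all.png',np.hstack([cv2.resize(im[c],(400,300)) for c in im]))
D=[[('square_tray',.505,-.392,-11.2),('box',.505,-.392,-11.2,.003)],[('round_tray',.6777,-.1285),('jar',.6777,-.1285,0,.003)],[('balance',.6736,.1505,6),('weight',.6731,.1503,0,.05)],[('hotplate',.451,.157,3.7),('crucible',.4505,.157,0,.06)]]
R=[np.hstack([crop(im[c],c,proj(c,[d[1][1],d[1][2],.03])[0],d,(25,18),4) for d in D]) for c in im]
cv2.imwrite('pics/f.png',np.vstack([np.hstack([cv2.resize(im[c],(400,300)) for c in im])]+R))
G=grads(im)
for k in ('top','side'):
  print(k,'tray',np.round(fit({k:G[k]},'square_tray',.505,-.392,0,(-11,),(0,),.008),4),'box',np.round(fit({k:G[k]},'box',.505,-.392,.003,(-11,),(1,),.008),4))
E
```

```text
clock: 42.5
tool_pos: [0.5071, -0.3933, 0.2068]
orientation: [179.8, -0.5, -11.2]
force: [-0.7, -0.4, -1.0]
opening: 0.0876
gripper_force: 0.0
clock: 43.75
tool_pos: [0.1141, -0.5896, 0.2003]
orientation: [-180.0, 0.0, -11.2]
force: [0.6, -0.9, 0.4]
opening: 0.0877
gripper_force: 0.0
top tray [  0.514   -0.4018 -11.3991  26.3961] box [  0.4999  -0.3896 -11.6077  28.9548]
side tray [  0.507   -0.3918 -11.541   16.0358] box [  0.5056  -0.3933 -10.7952  29.6957]
```

View pics/f.png

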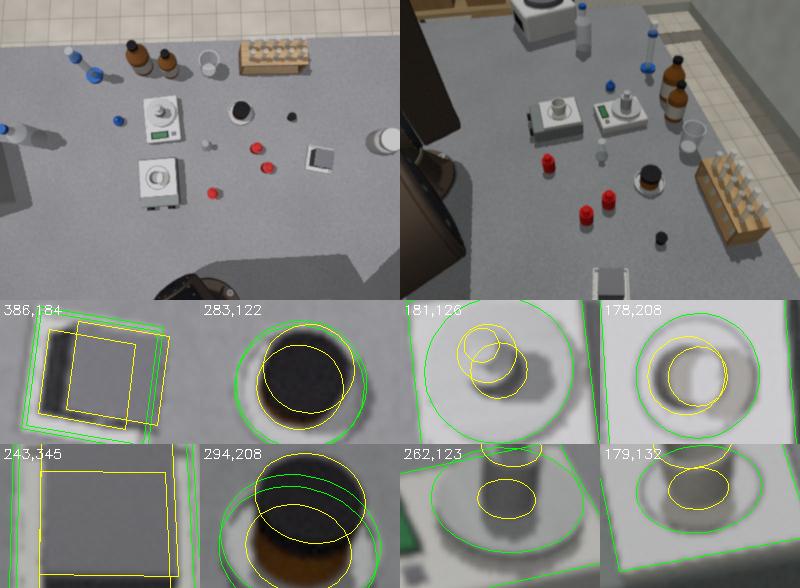

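Every item stands in its place, the overlays match, the flask and the reds are untouched, and the robot is clear.

```bash
python3 -c "
from plant import ctrl
print(ctrl.close_job())"
```

```text
the job is handed in; nothing more can be done
None
```

The job is handed in at about 44 s: the weight is on the balance pan, the crucible on the hotplate (perhaps 2 mm off its middle), the jar in the round tray and the box squared in the square tray, with the flask left where it stood; no verdict came back.

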